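# Shut the guarded gas valves

## Task

The run is over, so shut off the gas to the bioreactor: two of the four toggle valves under the steel knock guard are still open, their levers standing up. Reach down through the window over each of these two with your fingertips and press the lever all the way down until it lies level, without touching the guard. Leave the two shut levers down and do not disturb or pick up anything else on the bench.

Things in the scene. Friction and masses are not known exactly. Their poses are not given: they have to be found in the camera images.
- guard: fixed guard over the valves: bent 3 mm steel sheet, 108 (x) by 318 mm (y), flat top face 100 mm above the table with a row of four windows, each 80 (x) by 62 mm (y), 14 mm of metal around them, closed in front and at the ends. Origin: at table height below the row's centre; window centres at x 0, y -114, -38, 38, 114 mm. x points to the rear, y left. Lever tips stay below its top face
- valve_1: one of four identical toggle valves, one under each window: steel block 34 x 28 x 34 mm. Origin: centre of its underside, 8 mm above the table, straight below the lever's hinge, which is 46 mm above it. Axes as the guard's; the lever points to -x. Its window is centred 36 mm to -x of this origin. The shut lever reaches 56 mm to -x, its top face 50 mm above this origin
- valve_2: as valve_1 (same shape, origin and axes), under another window
- valve_3: as valve_1 (same shape, origin and axes), under another window
- valve_4: as valve_1 (same shape, origin and axes), under another window
- lever_1 (a joint): the black lever of valve_1, a flat arm ending in a paddle 26 x 20 x 8 mm. rad above level: 0 = lying level on its stop, valve shut; 0.75 = standing fully up, open. Stiff hinge, no spring: stays where it is left, takes 4 to 7 N down on the paddle to move; hard stop at 0
- lever_2 (a joint): the black lever of valve_2, a flat arm ending in a paddle 26 x 20 x 8 mm. rad above level: 0 = lying level on its stop, valve shut; 0.75 = standing fully up, open. Stiff hinge, no spring: stays where it is left, takes 4 to 7 N down on the paddle to move; hard stop at 0
- lever_3 (a joint): the black lever of valve_3, a flat arm ending in a paddle 26 x 20 x 8 mm. rad above level: 0 = lying level on its stop, valve shut; 0.75 = standing fully up, open. Stiff hinge, no spring: stays where it is left, takes 4 to 7 N down on the paddle to move; hard stop at 0
- lever_4 (a joint): the black lever of valve_4, a flat arm ending in a paddle 26 x 20 x 8 mm. rad above level: 0 = lying level on its stop, valve shut; 0.75 = standing fully up, open. Stiff hinge, no spring: stays where it is left, takes 4 to 7 N down on the paddle to move; hard stop at 0
- lever_1_tip (a point): the middle of the outer end of the paddle of lever_1, 56 mm from the hinge axis; moves with the lever
- lever_2_tip (a point): the middle of the outer end of the paddle of lever_2, 56 mm from the hinge axis; moves with the lever
- lever_3_tip (a point): the middle of the outer end of the paddle of lever_3, 56 mm from the hinge axis; moves with the lever
- lever_4_tip (a point): the middle of the outer end of the paddle of lever_4, 56 mm from the hinge axis; moves with the lever
- media_bottle: loose glass bottle with blue cap, 72 mm across, 135 mm high, standing left of the station; origin: centre of its underside
- beaker: loose empty glass beaker, 66 mm across, 85 mm high, right of the station; origin: centre of its underside
- spanner: loose steel spanner 160 mm long lying right of the station; origin: middle of its underside, its x along the length
- port_plug: loose steel port plug, flange 33 mm across, 36 mm high, on the front ledge of the station's base plate; origin: centre of its underside
- sample_vial: loose small glass vial with white cap, 26 mm across, 50 mm high, on the front ledge of the station's base plate; origin: centre of its underside
- ferrule: loose steel ring ferrule, 50 mm across, 21 mm high, left of the station; origin: centre of its underside
- tube_clamp: loose blue plastic tube clamp 45 x 14 x 31 mm, left of the station; origin: centre of its underside

How it is judged:
By the outcome, as a careful person would: the job done as asked, in the order asked, and still so for the second after the job is handed in, with the robot touching nothing.
It also fails if it takes over 38 s, if anything falls off the work surface, if the arm or the gripper's body presses on something with over 40 N, if the wrist force passes 120 N, or if a joint passes its speed limit or range.

## Robot

A 6-joint arm with a two-finger parallel gripper is mounted at the origin on the work surface. World frame = base frame: x ahead of the robot, y to its left, z up, the work surface at z = 0. Lengths are in m, angles in rad, forces in N, time in s.
With the tool pointing down it reaches from about 0.3 to 0.875 m from the base axis. Payload 6.4 kg.
Tool frame: the origin (TCP) lies between the finger pads; the fingertips stand 22 mm ahead of it and the grasp point (between the pads) lies 3 mm ahead of it; z points along the fingers, y is the line along which they close (so a half turn about z gives the same grasp; the last joint's range is limited). The gripper opens to 85 mm and grips with 20 to 120 N. Pads are 22 mm wide; open, the fingers measure 114 mm over their backs; the gripper's body (76 mm by 85 mm) begins 54 mm behind the grasp point. The pads swing forward as they close: fully open they stand 13 mm farther back than shut.
Start: joints at [1.042, 0.181, 1.607, -0, 1.354, -0.206], TCP at [0.182, 0.545, 0.253] pointing down, gripper open.
Joint ranges: [-2.99, 2.99], [-0.89, 2.07], [0.3, 2.58], [-1.14, 4.28], [0, 2.63], [-3.12, 3.12]. Speed limits (rad/s): [2.57, 2.57, 3.01, 3.14, 3.14, 3.14].

## Interface

Orientations are given as a unit quaternion [w, x, y, z].
In Python, from bench import ctrl, imaging, workorder gives the robot as it stands.
- The arm moves only by the shell command python3 -m pendant 'ROWS' [OPENING]. ROWS is JSON, a list of rows, each a list of 4 numbers: the shift along the tool's x, y, z in cm, then the turn about the tool's z in degrees. In form: [[dx, dy, dz, roll], ...]. A call has 1 to 12 rows; each row is the pose to reach, as a shift and turn from the pose commanded when the call began, along the tool's axes at that moment; what a row does not reach only later rows make up. A row lasts 1/12 s, in which the tool goes at most 41.7 mm and 7.16 degrees, less where a joint would pass 70% of its speed; a pose out of reach is approached as far as the arm can. A call with a gripper value outside its range is refused whole. OPENING is the opening, from 0 (shut) to 1 (fully open), set as the call begins (- or left out, the last holds). The fingers move at their own pace and stop on an object; the grip force is fixed at half the most. Time passes only in rows, so rows that repeat a pose let the fingers close. It gives the time, the measured TCP pose, the force, the opening and the grip force at its end, in the units of the state.
- ctrl.get_obs(): the state, without advancing time (a new reading comes with each control period).
- imaging.camera(name): name is "scene" or "side" or "wrist"; returns the picture (480x640x3 uint8, red, green, blue); there is no depth.
- imaging.camera_info(name): a dict with "K" (3x3 intrinsics, pixels), "T" (4x4, takes a point from camera to world coordinates); the wrist camera has in their place "tool_from_camera" (4x4, takes a point from camera to tool coordinates, whose origin is the TCP and whose axes are the flange's). Camera axes: x right, y up, looking along -z (the intrinsics and any distortion apply to the point x, -y, -z); pixel columns grow to the right and rows downward; lengths in m; the calibration is good to about 2 mm. A picture is of the moment at which its call begins: read the wrist's pose just before it. camera_info takes no time and is no camera call.
- workorder.hand_in(): hands the job in; it is judged then, once.
The state is a dict: "time_s": time; "q": joint angles; "dq": joint speeds; "joint_efforts": joint torques, N m; "eef_pos": TCP position; "eef_rot": TCP orientation; "wrist_force": force on the tool from outside, world axes, zero at the start; "torque": the same for the moment, N m; "opening": opening from 0.0 (shut) to 1.0 (fully open); "grasp_force": force on a finger pad.
Only numpy, scipy, OpenCV 4.12 (cv2) and the standard library are available. Lean on these libraries where they do the work, as an engineer would, in place of code of your own. Each camera call takes 0.05 s, during which the arm holds its last target. There are 200 camera calls.

## Working session

There is one attempt and no reset: what is moved stays moved. The work goes in short steps, Python scripts to look and compute and a shell command to move; the robot and the scene stay as the last step left them, time stands still between calls to the robot, and variables do not carry over. Pictures are saved under pics/ and viewed, at most 10 in all, crops included, and the job is handed in when it is done.

```bash
mkdir -p pics
python3 - <<'E'
from bench import ctrl, imaging
import cv2,numpy as np
o=ctrl.get_obs();print(o['time_s'],o['eef_pos'],o['eef_rot'],o['wrist_force'],o['opening'])
for n in('scene','side'):
    im=imaging.camera(n);cv2.imwrite(f'pics/{n}0.png',im[:,:,::-1])
    i=imaging.camera_info(n);print(n,i)
print(imaging.camera_info('wrist'))
E
```

```text
0.0 [0.18212063 0.54486207 0.25238937] [-3.07333956e-04  1.60705800e-01  9.87001969e-01 -8.15352487e-04] [-0.17204755  0.7470054  -0.31767961] 0.9980973716765498
scene {'K': array([[439.44205813,   0.        , 317.9950273 ],
       [  0.        , 439.44205813, 237.8920727 ],
       [  0.        ,   0.        ,   1.        ]]), 'T': array([[-0.69931531, -0.5517799 ,  0.45441945,  0.94455159],
       [ 0.71481249, -0.53884195,  0.44574932,  0.38610727],
       [-0.00109525,  0.63654402,  0.77123959,  0.74390314],
       [ 0.        ,  0.        ,  0.        ,  1.        ]])}
side {'K': array([[547.46012259,   0.        , 314.57630045],
       [  0.        , 547.46012259, 236.35887175],
       [  0.        ,   0.        ,   1.        ]]), 'T': array([[-0.88611769,  0.33932562, -0.31567954,  0.2197568 ],
       [-0.46317069, -0.67244759,  0.57731027,  0.60425148],
       [-0.01638178,  0.65777835,  0.75303338,  0.85565561],
       [ 0.        ,  0.        ,  0.        ,  1.        ]])}
{'K': array([[363.36041307,   0.        , 314.92538712],
       [  0.        , 363.36041307, 238.21471534],
       [  0.        ,   0.        ,   1.        ]]), 'tool_from_camera': array([[ 6.53189475e-04,  9.63899234e-01,  2.66266485e-01,
         6.73375799e-02],
       [ 9.99999786e-01, -6.42358290e-04, -1.27769257e-04,
         7.37403905e-04],
       [ 4.78817949e-05,  2.66266511e-01, -9.63899446e-01,
        -1.20284081e-01],
       [ 0.00000000e+00,  0.00000000e+00,  0.00000000e+00,
         1.00000000e+00]])}
```

View pics/scene0.png

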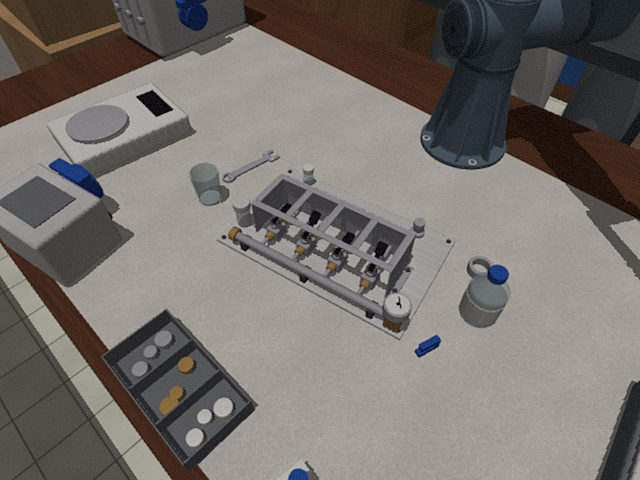

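View pics/side0.png

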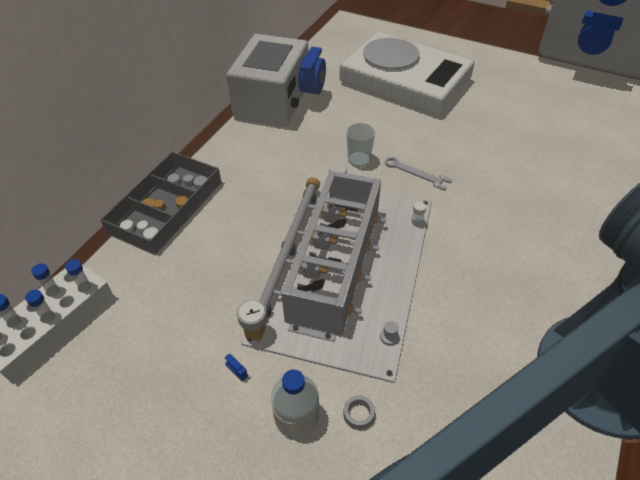

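The guard sits at scene (250–415, 170–290) and side (285–385, 170–330). I'll enlarge both views to pick out its corners.

Run:
```python
import cv2,numpy as np
a=cv2.imread('pics/scene0.png')[165:305,235:435];b=cv2.imread('pics/side0.png')[165:345,270:400]
cv2.imwrite('pics/a.png',cv2.convertScaleAbs(cv2.resize(a,None,fx=4,fy=4,interpolation=2),alpha=1.3))
cv2.imwrite('pics/b.png',cv2.convertScaleAbs(cv2.resize(b,None,fx=3.3,fy=3.3,interpolation=2),alpha=1.3))
```

```text
(no output)
```

View pics/a.png

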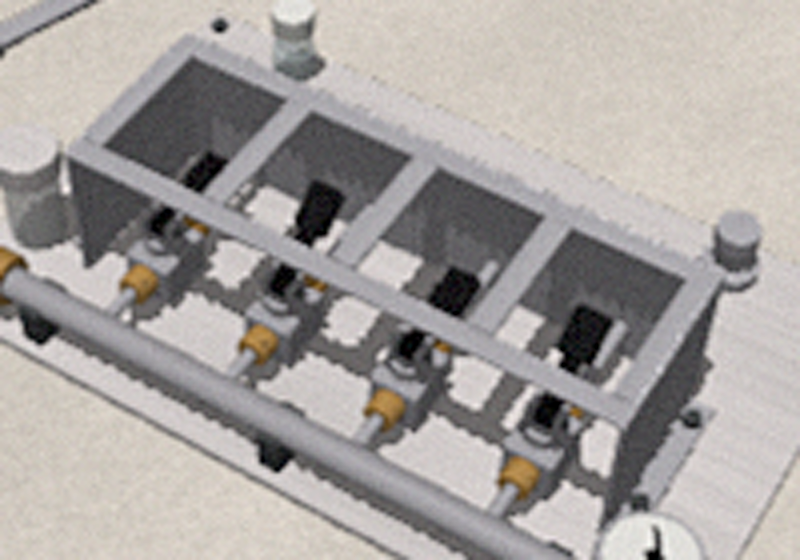

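View pics/b.png

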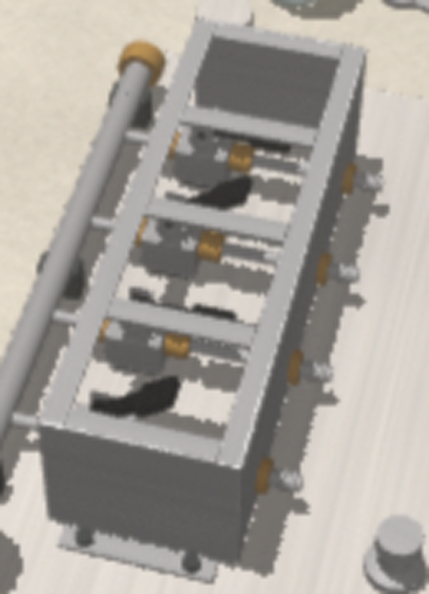

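```bash
cat > h.py <<'E'
from bench import ctrl, imaging
import cv2,numpy as np
from scipy.spatial.transform import Rotation as R
def pose(o):
    T=np.eye(4);w=o['eef_rot'];T[:3,:3]=R.from_quat([w[1],w[2],w[3],w[0]]).as_matrix();T[:3,3]=o['eef_pos'];return T
def cam(n,o=None):
    i=imaging.camera_info(n);return i['K'],(pose(o)@i['tool_from_camera'] if n=='wrist' else i['T'])
def cast(K,T,px,z):
    px=np.atleast_2d(np.asarray(px,float));d=np.c_[(px-K[:2,2])/[K[0,0],K[1,1]],np.ones(len(px))]*[1,-1,-1]
    d=d@T[:3,:3].T;return T[:3,3]+d*((z-T[2,3])/d[:,2])[:,None]
def proj(K,T,p):
    c=(np.atleast_2d(p)-T[:3,3])@T[:3,:3]*[1,-1,-1];u=c@K.T;return u[:,:2]/u[:,2:]
def fit(P): # corners order FR FL RL RR -> origin,yaw
    M=np.array([[-54,-159],[-54,159],[54,159],[54,-159]])/1e3
    A,B=M,P[:,:2]-P[:,:2].mean(0);a=np.arctan2((A[:,0]*B[:,1]-A[:,1]*B[:,0]).sum(),(A*B).sum())
    c=P[:,:2].mean(0);r=np.array([[np.cos(a),-np.sin(a)],[np.sin(a),np.cos(a)]]);return c,a,(A@r.T-B)*1e3
E
python3 - <<'E'
from h import *
np.set_printoptions(precision=4,suppress=True)
S=np.array([[190,35],[720,285],[628,422],[70,150]])/4+[235,165]
D=np.array([[365,48],[240,465],[45,425],[197,18]])/3.3+[270,165]
for n,px in(('scene',S),('side',D)):
    P=cast(*cam(n),px,.1);c,a,e=fit(P);print(n,c,np.degrees(a),e.round(1).tolist(),np.linalg.norm(np.diff(P[:,:2],axis=0),axis=1))
o=ctrl.get_obs();T=pose(o);print(T)
E
```

```text
scene [ 0.5104 -0.0021] 11.151969300823682 [[-2.1, -2.0], [-6.5, 0.1], [5.9, 2.7], [2.6, -0.9]] [0.3151 0.0953 0.3151]
side [ 0.5071 -0.004 ] 12.087501641408155 [[-0.7, -1.6], [-3.6, 1.2], [3.0, 0.8], [1.3, -0.4]] [0.3147 0.1017 0.3172]
[[-0.9484  0.3172 -0.0008  0.1822]
 [ 0.3172  0.9484 -0.0013  0.5449]
 [ 0.0003 -0.0015 -1.      0.2525]
 [ 0.      0.      0.      1.    ]]
```

Guard origin is near (0.508, -0.003) with yaw about 11.8°. The raised levers look like windows y=+114 and y=-38. I'll move above the guard with the gripper shut and the closing axis along the longer window side.

```bash
python3 -m pendant '[[-1,-1,-3,3],[-4,-3,-6,10],[-8,-6.5,-8,17],[-12,-10,-8,24],[-16,-13.5,-8,30],[-20,-17,-8,36],[-24,-20.5,-8,42],[-28,-24,-8,48],[-32,-27.5,-8,54],[-35,-30,-8,59.7],[-38,-32.5,-8,59.7],[-40,-34,-8,59.7]]' 0
python3 - <<'E'
from h import *
T=pose(ctrl.get_obs());print(T.round(4)); print((T[:3,:3].T@(np.array([.508,-.003,.33])-T[:3,3])*100).round(1))
E
```

```text
time_s: 1.1
eef_pos: [0.4194, 0.1499, 0.3332]
eef_rot: [0.0, 0.631, 0.776, 0.0]
wrist_force: [0.2, 1.6, -0.3]
opening: 0.004
grasp_force: 0.0
[[-2.041e-01  9.790e-01  1.000e-04  4.194e-01]
 [ 9.790e-01  2.041e-01  1.000e-04  1.499e-01]
 [ 1.000e-04  1.000e-04 -1.000e+00  3.332e-01]
 [ 0.000e+00  0.000e+00  0.000e+00  1.000e+00]]
[-16.8   5.6   0.3]
```

```bash
python3 -m pendant '[[-3,1,0,0],[-6.5,2.2,0,0],[-10,3.4,0,0],[-13.5,4.5,0,0],[-15.5,5.2,0,0],[-16.5,5.6,0,0],[-16.8,5.6,0,0],[-16.8,5.6,0,0],[-16.8,5.6,0,0]]'
python3 - <<'E'
from h import *
o=ctrl.get_obs();im=imaging.camera('wrist');K,T=cam('wrist',o);np.savez('w1.npz',K=K,T=T)
print(T.round(3))
v=im[:,:,::-1].copy();cv2.imwrite('pics/w1raw.png',v)
g=cv2.convertScaleAbs(cv2.resize(v,None,fx=1.25,fy=1.25,interpolation=2),alpha=1.3);cv2.imwrite('pics/w1.png',g)
E
```

```text
time_s: 1.85
eef_pos: [0.5077, -0.0, 0.333]
eef_rot: [-0.0, 0.63, 0.776, 0.0]
wrist_force: [-0.4, -0.5, 0.5]
opening: 0.001
grasp_force: 0.0
[[ 0.979 -0.199 -0.054  0.494]
 [ 0.206  0.943  0.26   0.067]
 [-0.001 -0.266  0.964  0.453]
 [ 0.     0.     0.     1.   ]]
```

View pics/w1.png

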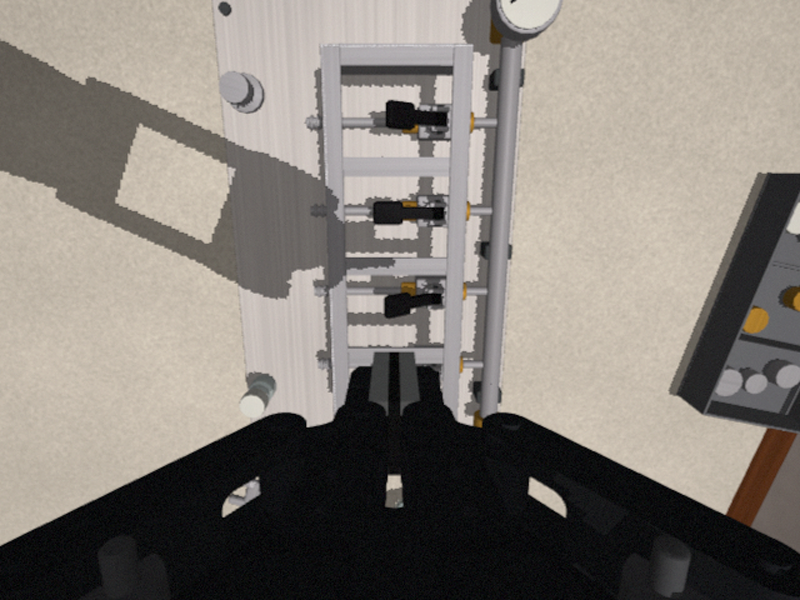

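The wrist view agrees. The y=+114 lever (paddle at about (400,115)) and the y=-38 lever (paddle at about (398,304)) are shifted outward from their pipe lines, so they are raised. The y=+38 lever (about (388,212)) sits on its line and is flat. The y=-114 window is behind the gripper. I'll fit the window corners.

Run:
```python
from h import *
w=np.load('w1.npz');K,T=w['K'],w['T']
px=np.array([[341,66],[453,66],[449,158],[343,158],[344,175],[449,175],[447,258],[345,258],[345,275],[446,275],[444,347],[347,347],[322,46],[471,45]])/1.25
M=np.array([[-40,145],[40,145],[40,83],[-40,83],[-40,69],[40,69],[40,7],[-40,7],[-40,-7],[40,-7],[40,-69],[-40,-69],[-54,159],[54,159]])/1e3
P=cast(K,T,px,.1)[:,:2];A=M-M.mean(0);B=P-P.mean(0)
a=np.arctan2((A[:,0]*B[:,1]-A[:,1]*B[:,0]).sum(),(A*B).sum());r=R.from_euler('z',a).as_matrix()[:2,:2]
c=P.mean(0)-r@M.mean(0);print(c,np.degrees(a),((M@r.T+c-P)@r*1e3).round(1).tolist())
np.savez('g.npz',c=c,r=r)
H=pose(ctrl.get_obs());print(H.round(4))
# check lever tips: predicted raised tip pixel for each valve
for y in(114,38,-38):
  for q in(0,.75):
    g=r@np.array([.036-.056*np.cos(q),y/1e3])+c
    print(y,q,(proj(K,T,[[*g,.054+.056*np.sin(q)]])*1.25).round(0))
for y in(114,-38):
    g=r@np.array([-.003,y/1e3])+c;print(y,g,(H[:3,:3].T@(np.array([*g,.16])-H[:3,3])*100).round(2))
```

```text
[ 0.51050519 -0.00348005] 11.779338942040408 [[-0.7, 0.5], [0.1, 0.3], [0.7, 0.6], [-0.4, 0.7], [-0.8, -1.1], [0.3, -1.2], [-0.3, -0.1], [0.1, 0.1], [0.5, -0.2], [0.1, -0.4], [-0.3, -1.1], [0.4, -0.9], [-1.8, 1.8], [2.0, 1.0]]
[[-2.061e-01  9.785e-01 -3.000e-04  5.077e-01]
 [ 9.785e-01  2.061e-01  5.000e-04  2.000e-04]
 [ 5.000e-04 -2.000e-04 -1.000e+00  3.332e-01]
 [ 0.000e+00  0.000e+00  0.000e+00  1.000e+00]]
114 0 [[372. 119.]]
114 0.75 [[390. 114.]]
38 0 [[373. 213.]]
38 0.75 [[390. 217.]]
-38 0 [[374. 298.]]
-38 0.75 [[390. 310.]]
114 [0.48429606 0.1075068 ] [10.97 -0.08 17.33]
-38 [ 0.51532581 -0.04129224] [-4.23 -0.11 17.32]
```

The predicted lever pixels match the picture. I'll move over window +114 and stop with the tips at about 138 mm.

```bash
python3 -m pendant '[[2,0,2,0],[5,0,5,0],[8,0,8.5,0],[10,0,12,0],[11,-0.1,15,0],[11,-0.1,17,0],[11,-0.1,17.3,0],[11,-0.1,17.3,0],[11,-0.1,17.3,0]]'
python3 - <<'E'
from h import *
g=np.load('g.npz');H=pose(ctrl.get_obs());print('tcp in guard mm',(g['r'].T@(H[:2,3]-g['c'])*1e3).round(1),H[2,3])
im=imaging.camera('side')[:,:,::-1][200:380,240:420];im2=imaging.camera('scene')[:,:,::-1][140:320,260:440]
cv2.imwrite('pics/s1.png',cv2.convertScaleAbs(cv2.resize(np.hstack([im,im2]),None,fx=2.2,fy=2.2,interpolation=2),alpha=1.4))
E
```

```text
time_s: 2.65
eef_pos: [0.4856, 0.1067, 0.1618]
eef_rot: [0.001, 0.63, 0.776, 0.001]
wrist_force: [0.6, -1.0, 0.6]
opening: -0.0
grasp_force: 0.0
tcp in guard mm [ -1.9 113. ] 0.16177492935372303
```

View pics/s1.png

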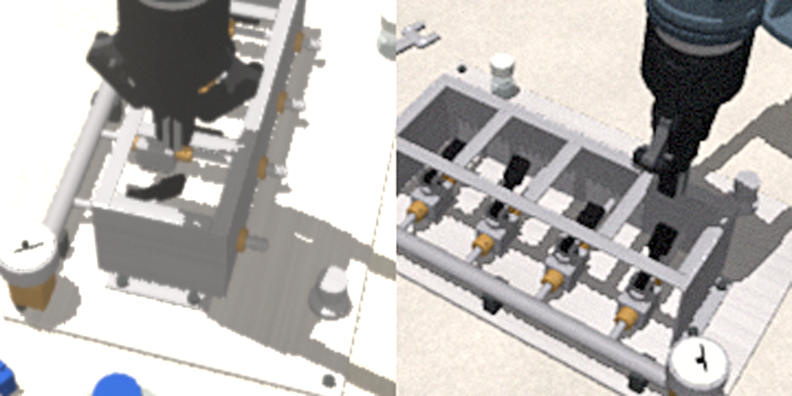

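The side view shows the shut fingers over the +114 window, with the knuckles about 60 mm above the tips. That clears the 42 mm depth needed. I'll descend in stages.

```bash
python3 -m pendant '[[0,0,1,0],[0,0,2,0],[0,0,3,0],[0,0,3.8,0],[0,0,4.5,0],[0,0,5.2,0],[0,0,5.8,0],[0,0,6.4,0],[0,0,6.9,0],[0,0,7.4,0],[0,0,7.4,0]]'
```

```text
time_s: 3.67
eef_pos: [0.4843, 0.1062, 0.0851]
eef_rot: [-0.001, 0.631, 0.776, -0.001]
wrist_force: [-0.3, 0.7, 0.9]
opening: -0.001
grasp_force: 0.0
```

```bash
python3 -m pendant '[[0,0,0.2,0],[0,0,0.4,0],[0,0,0.5,0],[0,0,0.6,0],[0,0,0.7,0],[0,0,0.7,0],[0,0,0.7,0]]'
```

```text
time_s: 4.25
eef_pos: [0.4844, 0.1063, 0.0796]
eef_rot: [-0.0, 0.631, 0.776, -0.0]
wrist_force: [-7.6, -1.2, 10.1]
opening: -0.005
grasp_force: 4.9
```

```bash
python3 -m pendant '[[0,0,0.1,0],[0,0,0.15,0],[0,0,0.2,0],[0,0,0.2,0],[0,0,0.2,0]]'
```

```text
time_s: 4.67
eef_pos: [0.4846, 0.1063, 0.0792]
eef_rot: [-0.0, 0.63, 0.776, -0.001]
wrist_force: [-13.2, -2.0, 26.2]
opening: -0.001
grasp_force: 13.2
```

The force rose to 26 N for 0.4 mm of travel, so the lever is on its hard stop. I'll retract straight up and go to the y=-38 window.

```bash
python3 -m pendant '[[0,0,-0.5,0],[0,0,-2,0],[0,0,-4,0],[0,0,-6,0],[0,0,-8,0],[0,0,-9,0],[0,0,-10,0],[0,0,-10,0]]'
python3 -m pendant '[[-2,0,0,0],[-5,0,0,0],[-8,0,0,0],[-11,0,0,0],[-13,0,0,0],[-14.5,0,0,0],[-15.2,0,0,0],[-15.2,0,0,0],[-15.2,0,0,0]]'
python3 - <<'E'
from h import *
g=np.load('g.npz');H=pose(ctrl.get_obs());print('tcp in guard mm',(g['r'].T@(H[:2,3]-g['c'])*1e3).round(1),H[2,3])
im=imaging.camera('side')[:,:,::-1][200:380,240:420];o=ctrl.get_obs();w=imaging.camera('wrist')[:,:,::-1][0:360,140:500]
cv2.imwrite('pics/s2.png',cv2.convertScaleAbs(np.hstack([cv2.resize(im,(400,400),interpolation=2),cv2.resize(w,(400,400))]),alpha=1.4))
E
```

```text
time_s: 5.33
eef_pos: [0.486, 0.1064, 0.1789]
eef_rot: [0.001, 0.631, 0.776, 0.001]
wrist_force: [-0.3, -0.3, 0.6]
opening: -0.001
grasp_force: 0.0
time_s: 6.08
eef_pos: [0.5154, -0.042, 0.1763]
eef_rot: [-0.001, 0.631, 0.776, -0.0]
wrist_force: [0.4, 0.1, -0.1]
opening: 0.002
grasp_force: 0.0
tcp in guard mm [ -3.1 -38.7] 0.17631390640418107
```

View pics/s2.png

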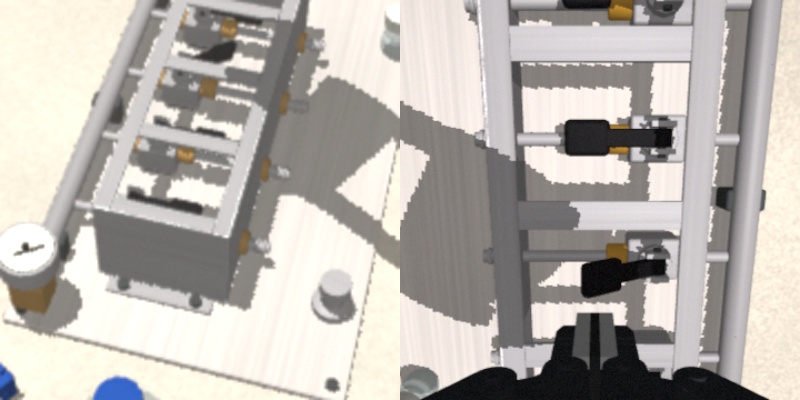

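The side view shows the first lever lying flat and the y=+38 lever still flat. The wrist view shows the raised y=-38 paddle at (602,278), in line with the fingertips in x. Pressing the second lever.

```bash
python3 -m pendant '[[0,0,1.5,0],[0,0,3,0],[0,0,4.2,0],[0,0,5.2,0],[0,0,6,0],[0,0,6.7,0],[0,0,7.3,0],[0,0,7.9,0],[0,0,8.4,0],[0,0,8.9,0],[0,0,8.9,0],[0,0,8.9,0]]'
python3 -m pendant '[[0,0,0.2,0],[0,0,0.4,0],[0,0,0.5,0],[0,0,0.6,0],[0,0,0.7,0],[0,0,0.7,0],[0,0,0.7,0]]'
```

```text
time_s: 7.18
eef_pos: [0.5161, -0.0424, 0.0882]
eef_rot: [0.0, 0.631, 0.776, 0.0]
wrist_force: [-0.2, 0.5, -0.2]
opening: -0.003
grasp_force: 0.0
time_s: 7.77
eef_pos: [0.516, -0.0424, 0.0811]
eef_rot: [0.0, 0.631, 0.776, 0.0]
wrist_force: [-1.4, -0.0, 1.4]
opening: 0.002
grasp_force: 0.9
```

```bash
python3 -m pendant '[[0,0,0.1,0],[0,0,0.2,0],[0,0,0.25,0],[0,0,0.3,0],[0,0,0.3,0],[0,0,0.3,0]]'
```

```text
time_s: 8.27
eef_pos: [0.516, -0.0425, 0.0796]
eef_rot: [-0.0, 0.631, 0.776, -0.0]
wrist_force: [-7.1, -0.0, 16.6]
opening: 0.002
grasp_force: 8.6
```

```bash
python3 -m pendant '[[0,0,0.05,0],[0,0,0.1,0],[0,0,0.12,0],[0,0,0.12,0]]'
python3 -m pendant '[[0,0,-0.5,0],[0,0,-2,0],[0,0,-4,0],[0,0,-6,0],[0,0,-8,0],[0,0,-11,0],[0,0,-14,0],[0,0,-18,0],[0,0,-20,0],[0,0,-20,0]]'
python3 -m pendant '[[-3,0,0,0],[-6,0,0,0],[-9,0,0,0],[-12,0,0,0],[-14,0,0,0],[-15,0,0,0],[-15,0,0,0],[-15,0,0,0]]'
python3 - <<'E'
from h import *
im=imaging.camera('side')[:,:,::-1][150:350,260:420];o=ctrl.get_obs();w=imaging.camera('wrist')[:,:,::-1][0:480,140:520]
cv2.imwrite('pics/s3.png',cv2.convertScaleAbs(np.hstack([cv2.resize(im,(400,500),interpolation=2),cv2.resize(w,(396,500))]),alpha=1.4))
E
```

```text
time_s: 8.6
eef_pos: [0.5161, -0.0425, 0.0793]
eef_rot: [-0.0, 0.63, 0.776, -0.0]
wrist_force: [-11.9, 1.5, 26.0]
opening: 0.001
grasp_force: 13.1
time_s: 9.43
eef_pos: [0.519, -0.043, 0.2829]
eef_rot: [0.005, 0.631, 0.776, 0.002]
wrist_force: [0.9, 0.1, 0.3]
opening: -0.001
grasp_force: 0.0
time_s: 10.1
eef_pos: [0.5463, -0.1887, 0.276]
eef_rot: [-0.001, 0.631, 0.776, 0.0]
wrist_force: [-0.9, 0.2, 0.3]
opening: 0.001
grasp_force: 0.0
```

View pics/s3.png

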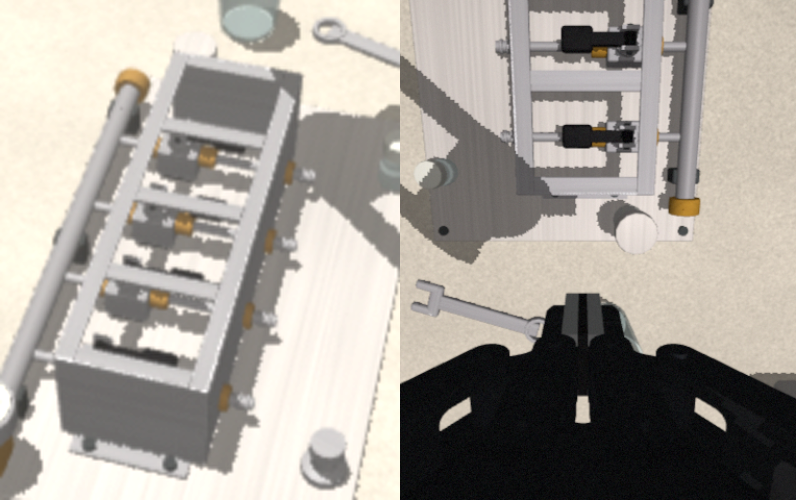

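All four levers now lie level: y=-38 at (600,38) and y=-114 at (600,135) in the wrist view, the others in the side view. The robot is clear of everything, so I'm handing in.

```bash
python3 -c "
from bench import workorder;print(workorder.hand_in())"
```

```text
the job is handed in; nothing more can be done
None
```

I pressed the two open levers (windows y=+114 and y=-38 mm) down to their hard stops at about 26 N each, saw no sign of touching the guard or anything else, and handed in just after 10 s with all four levers level; no verdict came back.

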